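# Set a camper table leg to its length mark and close its cam lever

### The job

Pull the spring-loaded camper table leg out by its crossbar until its yellow pointer lies over the red length mark, and hold it there for a moment with the orange cam lever still open. Keep holding the leg at the mark and, without letting it slip off, slide the orange lever along the crossbar until it is fully home against the black block. Finish while still holding the leg at the mark with the lever closed (do not let go), and leave the other things on the bench alone.

Things in the scene. Friction and masses are not known exactly. Their poses are not given: they have to be found in the camera images.
- bar_grip (a point): point on the centre line of the leg's crossbar, 62 mm above the bench, amid its 72 mm bare stretch (34 mm from the lever, 38 mm from the black end stop, 26 mm wide). The bar is aluminium, 16 mm wide along the leg, 18 mm high, and runs from the leg's black end block along the cradle's -x (towards the robot). Free space under and beside it. Moves with the leg; axes as the cradle's
- cradle: fixed cradle (black base 120 x 280 x 12 mm) with the square aluminium outer tube (40 mm, 300 mm long, centre 62 mm up) of a telescopic table leg. Origin on the bench under the tube's open end (black collar, top 88 mm up). Tube along the cradle's +y, leg comes out along its -y, crossbar points along its -x; z up. Place varies by 13 cm, yaw by 0.35 rad either way
- leg (a joint): how far the inner leg is pulled out (m), 0 = fully in (at the start, crossbar 50 mm from the collar's outer end), 0.17 = stop. A return spring pulls it back in with about 6 N at 0 and 10 N at 0.15; released, it goes back in
- index (a point): on the yellow pointer (6 mm wide) that sticks out of the leg's end block (44 x 40 x 50 mm) on the side away from the crossbar, in line with the crossbar, above the white scale rail. Moves with the leg; axes as the cradle's
- mark_line (a point): middle of the red length mark, a 6 mm wide red clip across the white scale rail beside the leg, fixed; it asks for 85 to 140 mm of pull. The leg is at its length when the yellow pointer lies over this clip (same place along the cradle's y). Axes as the cradle's
- cam_lever (a joint): travel of the orange cam lever along the crossbar (m): 0 = open (start), 0.03 = closed, fully home against the leg's black block. It slides on the crossbar along the cradle's +x, needs about 4 N, and stays where it is left
- lever_push (a point): centre of the lever's outer face, an orange flange 56 mm wide, 36 mm high, centred on the crossbar, which fingers round the bar can push along it (along the cradle's +x). A rib on top of the lever reaches 26 mm above the crossbar's centre line. Moves with the lever
- spare_foot: spare black rubber leg foot, stepped disc 52 mm across, 34 mm high, beside the cradle; origin under its centre. Leave alone
- hose_clip: steel ring clip lying flat, 54 mm across, 14 mm high, beside the cradle; origin under its centre. Leave alone
- mug: blue mug, 80 mm across, 90 mm high, standing to the left; origin under its centre. Leave alone
- spray: upright spray can with red label, 56 mm across, 170 mm high, to the left; origin under its centre. Leave alone
- tank_cap: white round tank cap with a knob, 104 mm across, 36 mm high, to the right; origin under its centre. Leave alone
- driver: screwdriver with red handle lying on the bench to the right; origin under its middle. Leave alone

How it is judged:
By the outcome, as a careful person would: the job done as asked, in the order asked, and still so for the second after the job is handed in, while the arm keeps its last pose, push and grip.
It also fails if it takes over 45 s, if anything falls off the work surface, if the arm or the gripper's body presses on something with over 40 N, if the wrist force passes 120 N, or if a joint passes its speed limit or range.

### The arm

A 6-joint arm with a two-finger parallel gripper is mounted at the origin on the work surface. World frame = base frame: x ahead of the robot, y to its left, z up, the work surface at z = 0. Lengths are in m, angles in rad, forces in N, time in s.
With the tool pointing down it reaches from about 0.35 to 0.775 m from the base axis. Payload 7.3 kg.
Tool frame: the origin (TCP) lies at the centre of the arm's flange, where the gripper is bolted on; the fingertips stand 178 mm ahead of it and the grasp point (between the pads) lies 159 mm ahead of it; z points along the fingers, y is the line along which they close (so a half turn about z gives the same grasp; the last joint's range is limited). The gripper opens to 92 mm and grips with 3 to 60 N. Pads are 19 mm wide; open, the fingers measure 130 mm over their backs; the gripper's body (75 mm by 190 mm) begins 47 mm behind the grasp point.
Start: joints at [1.087, 0.342, 1.524, -0, 1.275, -0.146], TCP at [0.174, 0.495, 0.405] pointing down, gripper open.
Joint ranges: [-2.53, 2.53], [-0.77, 2.02], [0.04, 2.7], [-1, 4.14], [0.28, 2.66], [-3.11, 3.11]. Speed limits (rad/s): [2.57, 2.57, 3.14, 3.14, 3.14, 3.14].

### API

Orientations are given as [roll, pitch, yaw] about the fixed x, y, z axes, in that order (R = Rz(yaw) Ry(pitch) Rx(roll)).
In Python, from cell import robot, ticket, read_camera gives the robot as it stands (robot), with the cameras as plain functions and the job (ticket).
- The arm moves only by the tool jog_arm, called as a command line: name --argument value ..., lists and objects as JSON in quotes. Schema: {"type":"object","properties":{"moves":{"type":"object","properties":{"dx":{"type":"array","items":{"type":"number"},"minItems":1,"maxItems":8},"dy":{"type":"array","items":{"type":"number"},"minItems":1,"maxItems":8},"dz":{"type":"array","items":{"type":"number"},"minItems":1,"maxItems":8},"wx":{"type":"array","items":{"type":"number"},"minItems":1,"maxItems":8},"wy":{"type":"array","items":{"type":"number"},"minItems":1,"maxItems":8},"wz":{"type":"array","items":{"type":"number"},"minItems":1,"maxItems":8}},"additionalProperties":false,"required":["dx","dy","dz","wx","wy","wz"]},"finger_gap":{"type":"number"},"clamp_n":{"type":"number"},"only":{"type":"string"},"quiet":{"type":"boolean"},"lines":{"type":"string"}},"required":["moves"],"additionalProperties":false}. moves is an object with one list for each field, all of the same length, 1 to 8, a row being the entries at one place: dx, dy, dz (the shift in shares of 750 mm (1.0 is 750 mm)), wx, wy, wz (a rotation vector in parts of the range, where 1.0 means pi rad); each row shifts and turns the commanded pose from where the row before left it, along the tool's axes as they then stand; what a row does not reach is not made up. A row lasts 1/12 s, in which the tool goes at most 0.0417 m and 0.125 rad, less where a joint would pass 70% of its speed; a pose out of reach is approached as far as the arm can. finger_gap is the finger opening in m, set as the call begins (left out keeps the last). The fingers move at their own pace and stop on an object; clamp_n is the grip in N (left out, the last holds). Time passes only in rows, so rows that do not move let the fingers close. The tool returns the time, the measured TCP pose, the force, the opening and the grip force at its end. only (a regular expression) keeps the lines of the reply that match it, lines (a string "A,B") keeps lines A to B, and quiet returns only ok. A shift or turn number past 1, either way, is cut back to 1. Input that does not fit is refused with a message, and nothing moves.
- robot.observe(): the state, without advancing time (a new reading comes with each control period).
- read_camera(name): name is "side" or "top" or "wrist"; returns a dict with "image" (420x560x3 uint8, red, green, blue), "fx", "fy", "cx", "cy" (pixels), "pose" (4x4, takes a point from camera to world coordinates). Camera axes: x right, y down, z forward; pixel columns grow to the right and rows downward; lengths in m; the calibration is good to about 2 mm. A picture is of the moment at which its call begins. There is no depth.
- ticket.hand_in(): hands the job in; it is judged then, once.
The state is a dict: "time": time; "qpos": joint angles; "qvel": joint speeds; "joint_efforts": joint torques, N m; "tool_pos": TCP position; "tool_rot": TCP orientation; "contact_force": force on the tool from outside, world axes, zero at the start; "torque": the same for the moment, N m; "opening": finger opening in m; "grip_force": force on a finger pad.
Only numpy, scipy, OpenCV 4.12 (cv2) and the standard library are available. Lean on these libraries where they do the work, as an engineer would, in place of code of your own. Each camera call takes 0.05 s, during which the arm holds its last target. There are 200 camera calls.

## Working session

There is one attempt and no reset: what is moved stays moved. The work goes in short steps, Python scripts to look and compute and a tool call to move; the robot and the scene stay as the last step left them, time stands still between calls to the robot, and variables do not carry over. Pictures are saved under pics/ and viewed, at most 10 in all, crops included, and the job is handed in when it is done.

```bash
ls; mkdir -p pics
```

Run:
```python
from cell import robot, ticket, read_camera
import cv2,numpy as np
for n in("top","side"):
    c=read_camera(n); cv2.imwrite(f"pics/{n}0.png",c["image"][:,:,::-1])
    print(n,c["fx"],c["cx"],c["cy"],np.round(c["pose"],4).tolist())
o=robot.observe();print(o)
```

```text
cell.py
pics
top 520.9641448572007 278.4918367815576 211.92981865145734 [[0.0105, -0.981, 0.1939, 0.2553], [-0.9999, -0.0112, -0.0027, 0.1044], [0.0048, -0.1938, -0.981, 1.5632], [0.0, 0.0, 0.0, 1.0]]
side 545.1602198795241 282.89747419947753 213.0711793480295 [[-0.9661, -0.1784, 0.1863, 0.2803], [-0.258, 0.6643, -0.7015, 1.1482], [0.0014, -0.7258, -0.6879, 1.1276], [0.0, 0.0, 0.0, 1.0]]
{'time': 0.1, 'qpos': array([ 1.08699762e+00,  3.42634965e-01,  1.52492086e+00,  4.27464914e-06,
        1.27539580e+00, -1.45991326e-01]), 'qvel': array([-2.90580868e-05, -2.33585148e-03, -2.98667096e-03,  2.26268198e-04,
        5.40541275e-04,  3.73664393e-04]), 'joint_efforts': array([ 2.88325005e-03, -4.32010210e+01, -2.44695389e+01,  7.21485238e-02,
        5.26350620e-02, -3.96260202e-05]), 'tool_pos': array([0.17391165, 0.49522838, 0.4041239 ]), 'tool_rot': array([-3.14024873e+00, -2.01739189e-04,  2.80378389e+00]), 'contact_force': array([ 0.17241574,  0.91667602, -0.01103717]), 'torque': array([-0.01045716, -0.00523462,  0.01076295]), 'grip_force': 0.0, 'opening': 0.09194018902209648}
```

View pics/top0.png

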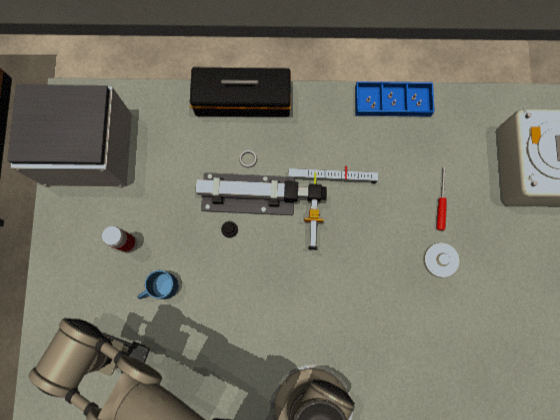

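View pics/side0.png

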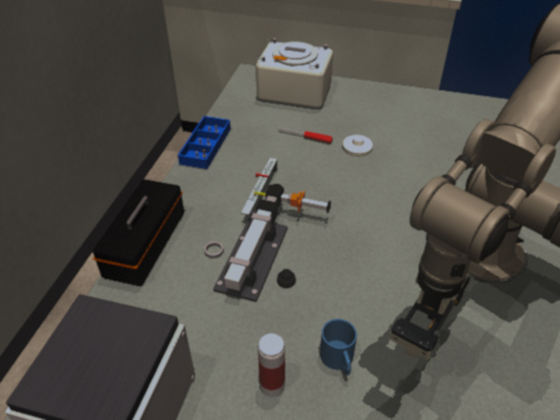

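The top view shows the crossbar at about x 313, y 200-248, with the lever at (314,215), the yellow pointer at (316,178) and the red clip at (346,173). The side view shows the bar from (285,200) to (328,207). I'll enlarge both.

Run:
```python
import cv2,numpy as np
a=cv2.imread("pics/top0.png")[155:255,270:390]; b=cv2.imread("pics/side0.png")[150:225,235:335]
cv2.imwrite("pics/topc.png",cv2.resize(a,None,fx=6,fy=6,interpolation=cv2.INTER_CUBIC))
cv2.imwrite("pics/sidec.png",cv2.resize(b,None,fx=8,fy=8,interpolation=cv2.INTER_CUBIC))
```

```text
(no output)
```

View pics/topc.png

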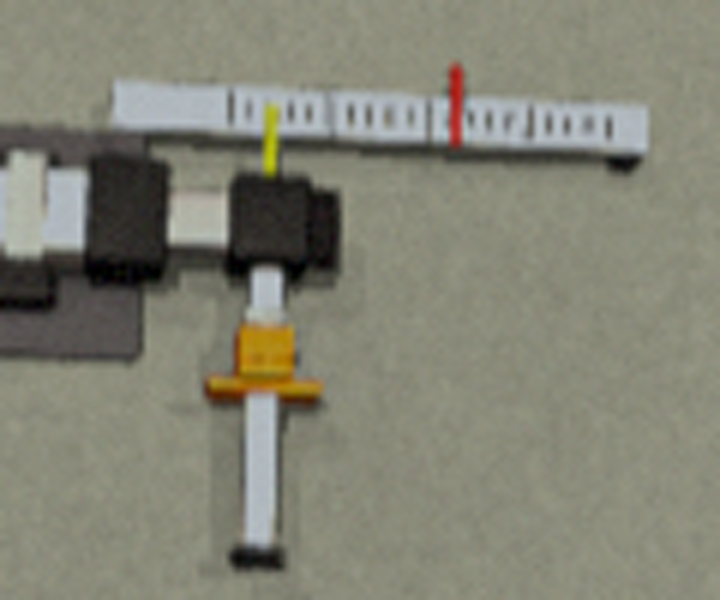

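View pics/sidec.png

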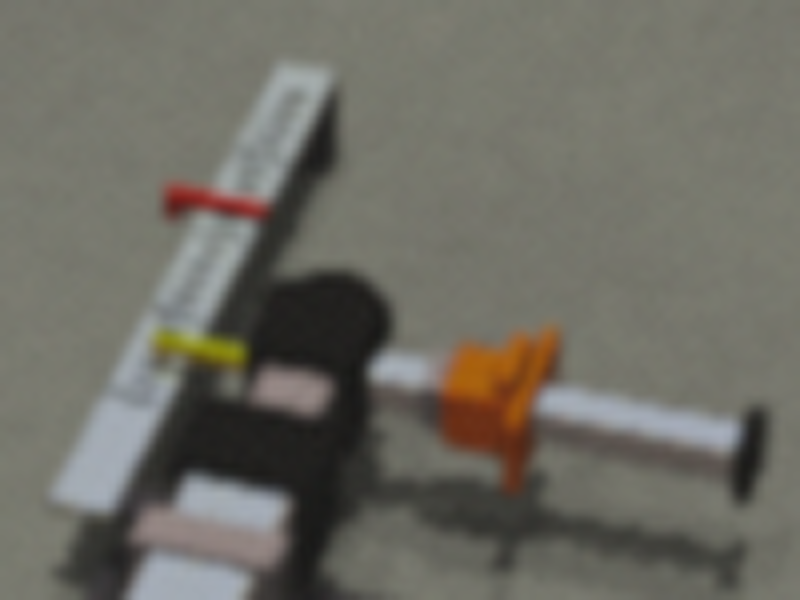

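Create h.py:
```python
import cv2,numpy as np
T=(520.9641448572007,278.4918367815576,211.92981865145734,[[0.0105,-0.981,0.1939,0.2553],[-0.9999,-0.0112,-0.0027,0.1044],[0.0048,-0.1938,-0.981,1.5632]])
S=(545.1602198795241,282.89747419947753,213.0711793480295,[[-0.9661,-0.1784,0.1863,0.2803],[-0.258,0.6643,-0.7015,1.1482],[0.0014,-0.7258,-0.6879,1.1276]])
def ray(C,u,v):
    M=np.array(C[3]); d=M[:,:3]@[(u-C[1])/C[0],(v-C[2])/C[0],1]; return M[:,3],d/np.linalg.norm(d)
def tri(rays):
    A=sum(np.eye(3)-np.outer(d,d) for o,d in rays); b=sum((np.eye(3)-np.outer(d,d))@o for o,d in rays)
    p=np.linalg.solve(A,b); return p,[np.linalg.norm(np.cross(p-o,d))*1e3 for o,d in rays]
def atz(C,u,v,z):
    o,d=ray(C,u,v); return o+d*(z-o[2])/d[2]
```

Run:
```python
from h import *
t=lambda u,v:((u+.5)/6-.5+270,(v+.5)/6-.5+155)
s=lambda u,v:((u+.5)/8-.5+235,(v+.5)/8-.5+150)
for n,a,b in(("flange",(264,393),(542,402)),("stop",(260,545),(740,433)),("redfar",(456,70),(170,198)),("rednear",(456,145),(268,208)),("yelfar",(271,107),(157,343)),("yelnear",(271,173),(245,353)),("railend",(648,125),(304,66)),("rail0",(114,100),(85,503))):
    p,e=tri([ray(T,*t(*a)),ray(S,*s(*b))]); print(n,np.round(p,4),np.round(e,1))
```

```text
flange [ 0.5278 -0.0024  0.0667] [0.2 0.2]
stop [ 0.4535 -0.      0.0709] [0.6 0.6]
redfar [ 0.6987 -0.1009  0.0473] [0.8 0.8]
rednear [ 0.6586 -0.0997  0.0518] [0.8 0.8]
yelfar [ 0.6751 -0.0069  0.0575] [0.4 0.4]
yelnear [ 0.6406 -0.0066  0.0607] [0.7 0.7]
railend [ 0.6717 -0.1972  0.0455] [0.8 0.8]
rail0 [0.6797 0.0711 0.0463] [0.7 0.7]
```

Bar top measures 71 mm (expected 71), the bare stretch 74 mm (expected 72), yaw about -0.031 and pull about 93 mm. All are consistent, so I'm moving.

Units first: shifts go in shares of 750 mm and turns go in shares of pi rad. So -0.032 m is -0.0427, -0.022 m is -0.0293, -0.1025 rad is -0.0326.

jog_arm --moves '{"dx":[0,0,0,-0.0293,-0.0293,-0.0293,-0.0293,-0.0293],"dy":[0,0,0,-0.0427,-0.0427,-0.0427,-0.0427,-0.0427],"dz":[0,0,0,0,0,0,0,0],"wx":[0,0,0,0,0,0,0,0],"wy":[0,0,0,0,0,0,0,0],"wz":[-0.0326,-0.0326,-0.0326,0,0,0,0,0]}' --finger_gap 0.07

```text
time: 0.77
tool_pos: [0.2794, 0.3305, 0.4045]
tool_rot: [-3.141, -0.0, 3.112]
contact_force: [1.5, 0.7, -0.2]
opening: 0.0701
grip_force: 0.0
```

jog_arm --moves '{"dx":[-0.0293,-0.0293,-0.0293,-0.0293,-0.0293,-0.0293,-0.0293,-0.0293],"dy":[-0.0427,-0.0427,-0.0427,-0.0427,-0.0427,-0.0427,-0.0427,-0.0427],"dz":[0,0,0,0,0,0,0,0],"wx":[0,0,0,0,0,0,0,0],"wy":[0,0,0,0,0,0,0,0],"wz":[0,0,0,0,0,0,0,0]}'

```text
time: 1.43
tool_pos: [0.4478, 0.069, 0.4046]
tool_rot: [3.141, -0.0, 3.111]
contact_force: [0.4, 1.3, 0.1]
opening: 0.07
grip_force: 0.0
```

jog_arm --moves '{"dx":[-0.0293,0,0],"dy":[-0.0427,0,0],"dz":[0,0,0],"wx":[0,0,0],"wy":[0,0,0],"wz":[0,0,0]}'

```text
time: 1.68
tool_pos: [0.4689, 0.0367, 0.404]
tool_rot: [3.141, -0.001, 3.108]
contact_force: [-0.7, 0.1, -0.5]
opening: 0.07
grip_force: 0.0
```

Create st.py:
```python
from cell import robot, ticket, read_camera
import numpy as np,sys
from scipy.spatial.transform import Rotation as R
o=robot.observe(); p=o["tool_pos"]; M=R.from_euler("xyz",o["tool_rot"]).as_matrix()
tgt=np.array([float(x) for x in sys.argv[1:4]])
print(o["time"],"p",np.round(p,4),"rot",np.round(o["tool_rot"],4),"tool delta",np.round(M.T@(tgt-p),4))
```

```bash
python3 st.py 0.4935 -0.0013 0.221
```

```text
1.6833 p [0.4689 0.0367 0.404 ] rot [ 3.1413e+00 -1.4000e-03  3.1075e+00] tool delta [-0.0262 -0.0371  0.183 ]
```

Converted, 0.035 m is 0.0467, 0.02 m is 0.0267.

jog_arm --moves '{"dx":[-0.0173,-0.0173,0,0,0,0],"dy":[-0.024,-0.0253,0,0,0,0],"dz":[0.0267,0.0267,0.0467,0.0267,0,0],"wx":[0,0,0,0,0,0],"wy":[0,0,0,0,0,0],"wz":[0,0,0,0,0,0]}'

```text
time: 2.18
tool_pos: [0.4926, 0.0016, 0.3094]
tool_rot: [3.141, -0.003, 3.113]
contact_force: [0.8, 0.2, 0.3]
opening: 0.0696
grip_force: 0.0
```

```bash
python3 st.py 0.4935 -0.0013 0.221
```

Run:
```python
from cell import robot, ticket, read_camera
import cv2,numpy as np
c=read_camera("wrist"); cv2.imwrite("pics/w1.png",c["image"][:,:,::-1]);print(c["fx"],c["cx"],c["cy"],np.array(c["pose"]).round(4).tolist())
M=np.array(c["pose"])
for p in([.5278,-.0024,.071],[.4535,0,.071],[.4935,-.0013,.071]):
    q=M[:3,:3].T@(np.array(p)-M[:3,3]);print(c["fx"]*q[:2]/q[2]+[c["cx"],c["cy"]])
```

```text
2.1833 p [0.4926 0.0016 0.3094] rot [ 3.1410e+00 -2.6000e-03  3.1127e+00] tool delta [-0.0012 -0.0029  0.0884]
327.3600356686029 275.7311656906754 209.85389661787866 [[0.0292, 0.9575, 0.2871, 0.4147], [0.9996, -0.0281, -0.008, 0.005], [0.0004, 0.2872, -0.9579, 0.2912], [0.0, 0.0, 0.0, 1.0]]
[270.05973495 270.65393797]
[269.85163664 171.5607786 ]
[269.95727394 227.15919486]
```

View pics/w1.png

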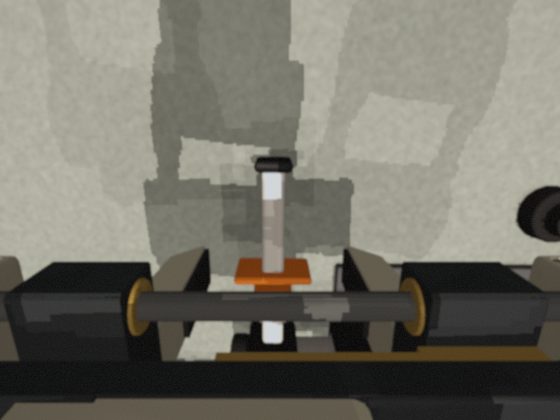

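The wrist view shows the bar centre line at u≈273, the end stop edge at v≈171 and the flange edge at v≈271. That is within 2 mm of the prediction, so I'm descending and gripping.

Converted, 0.03 m is 0.04, -0.001 m is -0.0013.

jog_arm --moves '{"dx":[0,0,0,0,0],"dy":[-0.0013,0,0,0,0],"dz":[0.04,0.04,0.0373,0,0],"wx":[0,0,0,0,0],"wy":[0,0,0,0,0],"wz":[0,0,0,0,0]}'

```text
time: 2.65
tool_pos: [0.4934, -0.0001, 0.2227]
tool_rot: [3.141, -0.0, 3.112]
contact_force: [0.5, -0.2, 0.5]
opening: 0.07
grip_force: 0.0
```

jog_arm --moves '{"dx":[0,0,0,0,0,0,0],"dy":[0,0,0,0,0,0,0],"dz":[0,0,0,0,0,0,0],"wx":[0,0,0,0,0,0,0],"wy":[0,0,0,0,0,0,0],"wz":[0,0,0,0,0,0,0]}' --finger_gap 0.0 --clamp_n 25

```text
time: 3.23
tool_pos: [0.4931, -0.0006, 0.2219]
tool_rot: [3.142, 0.0, 3.111]
contact_force: [-0.1, -0.6, 0.5]
opening: 0.0278
grip_force: 0.0
```

```bash
python3 st.py 0.4935 -0.0013 0.221
```

```text
3.2333 p [ 0.4931 -0.0006  0.2219] rot [3.1415e+00 3.0000e-04 3.1112e+00] tool delta [-0.0004 -0.0007  0.0009]
```

Still closing.

jog_arm --moves '{"dx":[0,0,0,0],"dy":[0,0,0,0],"dz":[0,0,0,0],"wx":[0,0,0,0],"wy":[0,0,0,0],"wz":[0,0,0,0]}'

```text
time: 3.57
tool_pos: [0.4931, -0.0005, 0.2216]
tool_rot: [3.141, -0.0, 3.111]
contact_force: [-0.7, 0.7, -0.0]
opening: 0.0162
grip_force: 25.0
```

Converted, -0.012 m is -0.016, -0.004 m is -0.0053.

jog_arm --moves '{"dx":[0,0,0,0,0,0,0,0],"dy":[-0.016,-0.016,-0.016,-0.016,-0.016,-0.016,-0.016,-0.0053],"dz":[0,0,0,0,0,0,0,0],"wx":[0,0,0,0,0,0,0,0],"wy":[0,0,0,0,0,0,0,0],"wz":[0,0,0,0,0,0,0,0]}'

```text
time: 4.23
tool_pos: [0.49, -0.0886, 0.2217]
tool_rot: [3.139, -0.001, 3.11]
contact_force: [-1.3, 8.9, 4.1]
opening: 0.0161
grip_force: 25.0
```

jog_arm --moves '{"dx":[0,0,0],"dy":[0,0,0],"dz":[0,0,0],"wx":[0,0,0],"wy":[0,0,0],"wz":[0,0,0]}'

```text
time: 4.48
tool_pos: [0.49, -0.0878, 0.2217]
tool_rot: [3.14, -0.001, 3.111]
contact_force: [-0.5, 7.3, 3.3]
opening: 0.0158
grip_force: 25.0
```

Create look.py:
```python
from cell import robot, ticket, read_camera
import cv2,numpy as np,sys
from h import *
n=sys.argv[1]; out={}
yc=np.array([.031,.9995,0])
im=np.zeros((600,800,3),np.uint8); x=0
for nm,C in(("top",T),("side",S)):
    c=read_camera(nm)["image"][:,:,::-1]; cv2.imwrite(f"pics/{nm}{n}.png",c)
    h=cv2.cvtColor(c,cv2.COLOR_BGR2HSV)
    for k,(a,b) in {"red":((0,150,90),(5,255,255)),"yel":((25,150,90),(35,255,255))}.items():
        m=cv2.inRange(h,a,b); roi=np.zeros_like(m)
        q=(slice(160,190),slice(295,385)) if nm=="top" else (slice(150,205),slice(245,290))
        roi[q]=m[q]; v,u=np.nonzero(roi); w=1
        if len(u): out[nm,k]=(u.mean(),v.mean()); p=atz(C,u.mean(),v.mean(),.051 if k=="red" else .06); print(nm,k,len(u),np.round([u.mean(),v.mean()],1),p.round(4),"ycradle",round(p@yc*1e3,1))
cv2.imwrite(f"pics/c{n}.png",np.hstack([cv2.resize(cv2.imread(f"pics/top{n}.png")[155:255,300:360],(360,600),interpolation=2),cv2.resize(cv2.imread(f"pics/side{n}.png")[145:245,245:318],(438,600),interpolation=2)]))
```

```bash
python3 look.py 2
```

```text
top red 20 [345.6 171. ] [ 0.6821 -0.1004  0.051 ] ycradle -79.2
top yel 19 [343.7 180.3] [ 0.6506 -0.0929  0.06  ] ycradle -72.7
side red 12 [258.6 174.6] [ 0.6895 -0.0978  0.051 ] ycradle -76.4
side yel 23 [269.6 175.4] [ 0.6523 -0.0924  0.06  ] ycradle -72.1
```

View pics/c2.png

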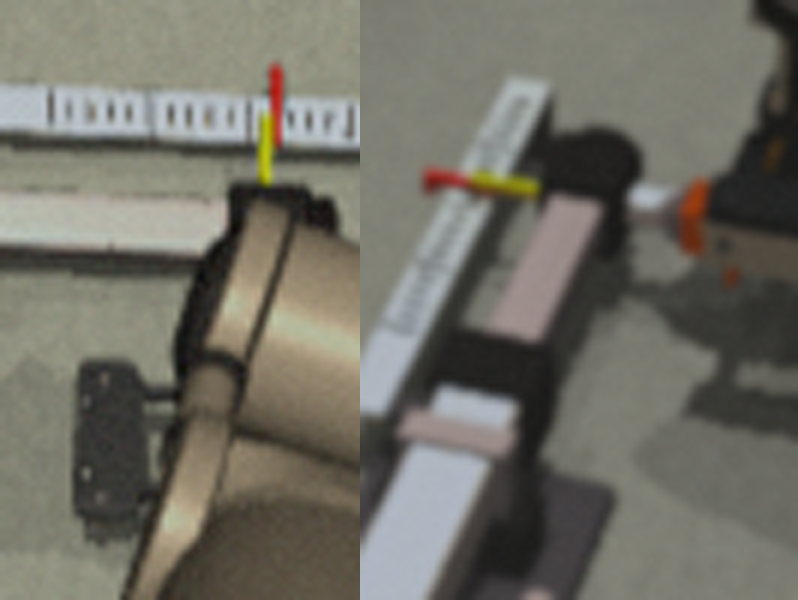

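The leg is short of the mark: in the top crop the pointer is at u≈265 and the clip at u≈277, about 6.6 mm once the height difference is corrected. I'll pull the rest.

Converted, -0.0034 m is -0.0045.

jog_arm --moves '{"dx":[0,0,0,0,0,0],"dy":[-0.0045,-0.0045,0,0,0,0],"dz":[0,0,0,0,0,0],"wx":[0,0,0,0,0,0],"wy":[0,0,0,0,0,0],"wz":[0,0,0,0,0,0]}'

```text
time: 5.08
tool_pos: [0.4898, -0.0944, 0.2216]
tool_rot: [3.139, -0.002, 3.111]
contact_force: [-1.6, 6.3, 4.0]
opening: 0.0157
grip_force: 25.0
```

```bash
python3 look.py 3; python3 st.py 0.49 -0.0945 0.221
```

```text
top red 15 [345.5 169.3] [ 0.6874 -0.0999  0.051 ] ycradle -78.6
top yel 24 [345.9 180. ] [ 0.6516 -0.0996  0.06  ] ycradle -79.3
side red 16 [260.2 174.9] [ 0.6841 -0.0978  0.051 ] ycradle -76.5
side yel 21 [270.3 174. ] [ 0.652  -0.0997  0.06  ] ycradle -79.4
5.1833 p [ 0.4898 -0.0944  0.2217] rot [ 3.1394e+00 -1.5000e-03  3.1110e+00] tool delta [-0.0002 -0.0001  0.0007]
```

View pics/c3.png

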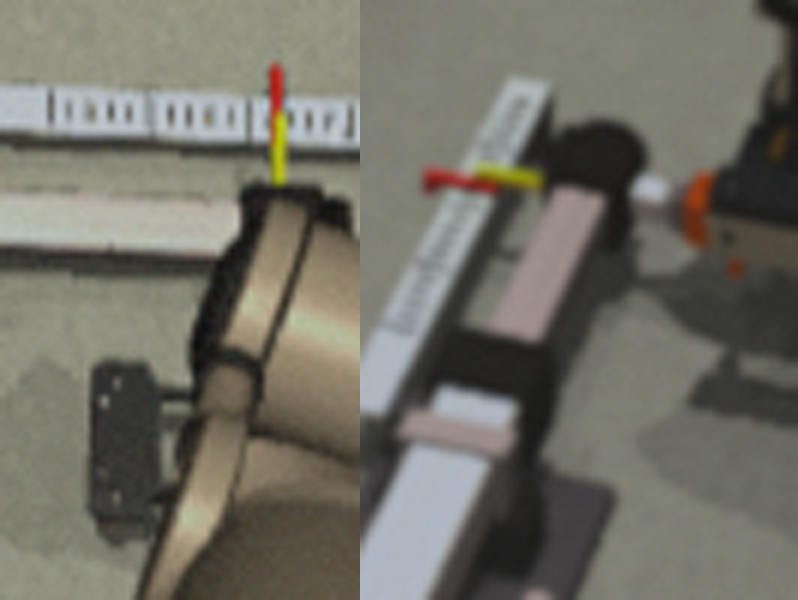

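The pointer now lies over the clip (top u 279 against 277, which equals the parallax expected from its height). I'll hold, then ease the grip and slide along the bar.

jog_arm --moves '{"dx":[0,0,0,0,0,0,0,0],"dy":[0,0,0,0,0,0,0,0],"dz":[0,0,0,0,0,0,0,0],"wx":[0,0,0,0,0,0,0,0],"wy":[0,0,0,0,0,0,0,0],"wz":[0,0,0,0,0,0,0,0]}' --clamp_n 12

```text
time: 5.85
tool_pos: [0.4898, -0.0943, 0.2217]
tool_rot: [3.139, -0.001, 3.111]
contact_force: [-1.5, 7.8, 3.3]
opening: 0.0158
grip_force: 12.0
```

```bash
python3 st.py 0.4898 -0.0944 0.2216
```

```text
5.85 p [ 0.4898 -0.0943  0.2217] rot [ 3.1394e+00 -1.5000e-03  3.1111e+00] tool delta [ 0.     -0.0001  0.0001]
```

jog_arm --moves '{"dx":[-0.004,-0.004,-0.004,-0.004,0,0],"dy":[0,0,0,0,0,0],"dz":[0,0,0,0,0,0],"wx":[0,0,0,0,0,0],"wy":[0,0,0,0,0,0],"wz":[0,0,0,0,0,0]}'

```text
time: 6.35
tool_pos: [0.4984, -0.0938, 0.2199]
tool_rot: [3.136, -0.014, 3.112]
contact_force: [-13.7, 8.5, 3.8]
opening: 0.0159
grip_force: 12.0
```

```bash
python3 st.py 0.5018 -0.0948 0.2216; python3 look.py 4
```

```text
6.35 p [ 0.4984 -0.0938  0.2199] rot [ 3.1363 -0.0144  3.1118] tool delta [-0.0034 -0.0009 -0.0018]
top red 14 [345.5 169. ] [ 0.6882 -0.1     0.051 ] ycradle -78.7
top yel 20 [345.5 178.5] [ 0.6563 -0.0984  0.06  ] ycradle -78.0
side red 13 [258.9 174.6] [ 0.6884 -0.0979  0.051 ] ycradle -76.5
side yel 20 [270.  174.2] [ 0.6526 -0.098   0.06  ] ycradle -77.7
```

Converted, -0.003 m is -0.004, -0.001 m is -0.0013.

jog_arm --moves '{"dx":[0,-0.004,-0.004,-0.004,0,0],"dy":[-0.0013,0,0,0,0,0],"dz":[0,0,0,0,0,0],"wx":[0,0,0,0,0,0],"wy":[0,0,0,0,0,0],"wz":[0,0,0,0,0,0]}' --clamp_n 7

```text
time: 6.95
tool_pos: [0.5086, -0.0951, 0.2199]
tool_rot: [3.137, -0.01, 3.112]
contact_force: [-8.0, 9.8, -1.1]
opening: 0.0158
grip_force: 7.0
```

```bash
python3 st.py 0.5108 -0.0951 0.2216; python3 look.py 5
```

```text
6.95 p [ 0.5086 -0.0951  0.2199] rot [ 3.1368 -0.0104  3.1117] tool delta [-0.0021  0.0001 -0.0018]
top red 15 [345.5 169.3] [ 0.6874 -0.0999  0.051 ] ycradle -78.6
top yel 8 [346.  177.1] [ 0.6605 -0.1     0.06  ] ycradle -79.4
side red 13 [258.9 174.6] [ 0.6884 -0.0979  0.051 ] ycradle -76.5
side yel 20 [270. 174.] [ 0.6528 -0.099   0.06  ] ycradle -78.7
```

Converted, -0.003 m is -0.004.

jog_arm --moves '{"dx":[-0.004,-0.004,-0.004,-0.004,-0.004,0,0],"dy":[0,0,0,0,0,0,0],"dz":[0,0,0,0,0,0,0],"wx":[0,0,0,0,0,0,0],"wy":[0,0,0,0,0,0,0],"wz":[0,0,0,0,0,0,0]}'

```text
time: 7.63
tool_pos: [0.5231, -0.0956, 0.2198]
tool_rot: [3.137, -0.012, 3.112]
contact_force: [-10.9, 7.9, 0.8]
opening: 0.0164
grip_force: 8.2
```

```bash
python3 st.py 0.5258 -0.0956 0.2205; python3 look.py 6
```

```text
7.6333 p [ 0.5231 -0.0956  0.2198] rot [ 3.1367 -0.0123  3.1116] tool delta [-0.0027  0.0001 -0.0008]
top red 15 [345.5 169.3] [ 0.6874 -0.0999  0.051 ] ycradle -78.6
side red 13 [258.9 174.6] [ 0.6884 -0.0979  0.051 ] ycradle -76.5
side yel 20 [270. 174.] [ 0.6528 -0.099   0.06  ] ycradle -78.7
```

Converted, -0.003 m is -0.004.

jog_arm --moves '{"dx":[-0.004,-0.004,-0.004,-0.004,-0.004,0,0],"dy":[0,0,0,0,0,0,0],"dz":[0,0,0,0,0,0,0],"wx":[0,0,0,0,0,0,0],"wy":[0,0,0,0,0,0,0],"wz":[0,0,0,0,0,0,0]}'

```text
time: 8.32
tool_pos: [0.5381, -0.0961, 0.2197]
tool_rot: [3.137, -0.012, 3.112]
contact_force: [-11.0, 7.6, 1.8]
opening: 0.0158
grip_force: 8.2
```

```bash
python3 st.py 0.5408 -0.0961 0.2205; python3 look.py 7
```

```text
8.3167 p [ 0.5381 -0.0961  0.2197] rot [ 3.1368 -0.0123  3.1117] tool delta [-0.0027  0.0001 -0.0008]
top red 6 [345.5 167. ] [ 0.6945 -0.1001  0.051 ] ycradle -78.6
side red 13 [258.9 174.6] [ 0.6884 -0.0979  0.051 ] ycradle -76.5
side yel 20 [270. 174.] [ 0.6528 -0.099   0.06  ] ycradle -78.7
```

View pics/c7.png

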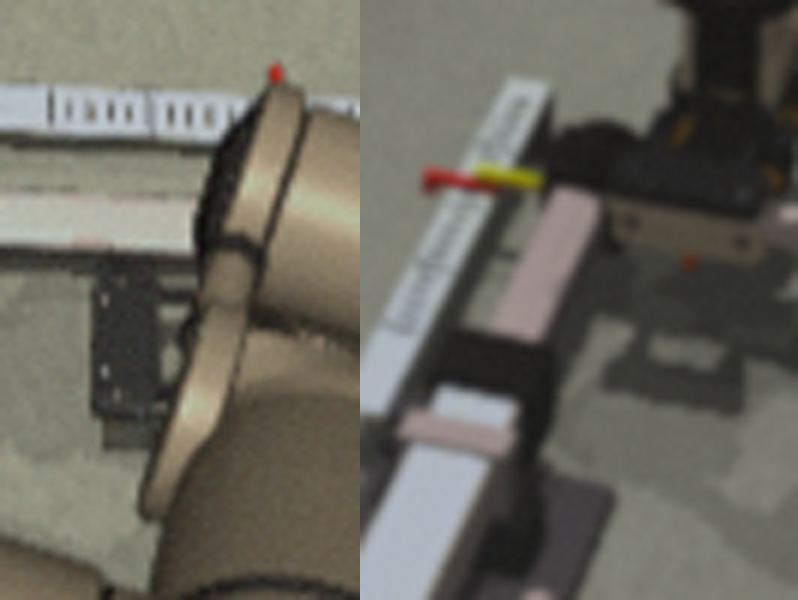

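The side crop shows the pointer still at about (510,178), unchanged over the clip, and the lever partly slid. I'll continue until the force rises.

jog_arm --moves '{"dx":[-0.004,-0.004,-0.0027,0,0],"dy":[0,0,0,0,0],"dz":[0,0,0,0,0],"wx":[0,0,0,0,0],"wy":[0,0,0,0,0],"wz":[0,0,0,0,0]}'

```text
time: 8.83
tool_pos: [0.5437, -0.096, 0.2196]
tool_rot: [3.135, -0.021, 3.111]
contact_force: [-25.4, 8.8, 12.1]
opening: 0.0158
grip_force: 19.5
```

jog_arm --moves '{"dx":[-0.002,-0.002,0],"dy":[0,0,0],"dz":[0,0,0],"wx":[0,0,0],"wy":[0,0,0],"wz":[0,0,0]}'

```text
time: 9.08
tool_pos: [0.5448, -0.0959, 0.2195]
tool_rot: [3.134, -0.027, 3.112]
contact_force: [-37.1, 8.6, 20.3]
opening: 0.0159
grip_force: 25.8
```

```bash
python3 st.py 0.552 -0.0964 0.2205
```

```text
9.0833 p [ 0.5448 -0.0959  0.2195] rot [ 3.1343 -0.0275  3.1115] tool delta [-0.0072 -0.0003 -0.0012]
```

Converted, 0.001 m is 0.0013, -0.0004 m is -0.0005.

jog_arm --moves '{"dx":[0.0013,0.0013,0,0,0,0],"dy":[-0.0005,0,0,0,0,0],"dz":[0,0,0,0,0,0],"wx":[0,0,0,0,0,0],"wy":[0,0,0,0,0,0],"wz":[0,0,0,0,0,0]}' --clamp_n 15

```text
time: 9.58
tool_pos: [0.544, -0.0962, 0.2196]
tool_rot: [3.135, -0.023, 3.111]
contact_force: [-28.1, 10.0, 14.6]
opening: 0.016
grip_force: 26.5
```

```bash
python3 st.py 0.5448 -0.0963 0.2205; python3 look.py 8
```

```text
9.5833 p [ 0.544  -0.0962  0.2196] rot [ 3.1346 -0.0226  3.1112] tool delta [-0.0007 -0.0001 -0.001 ]
side red 13 [258.9 174.6] [ 0.6884 -0.0979  0.051 ] ycradle -76.5
side yel 21 [270.5 174.3] [ 0.651 -0.098  0.06 ] ycradle -77.8
```

View pics/c8.png

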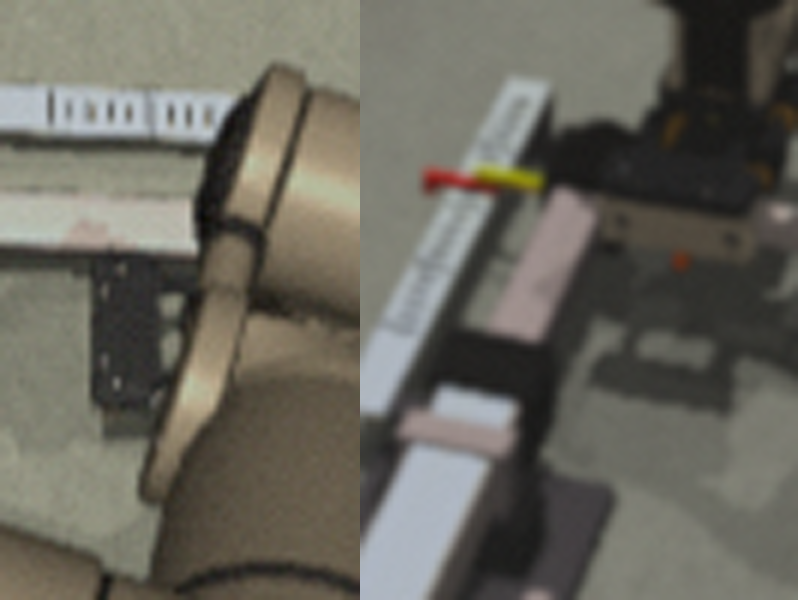

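Run:
```python
from h import *
for n in(2,3,5,6,7,8):
    c=cv2.imread(f"pics/side{n}.png");h=cv2.cvtColor(c,cv2.COLOR_BGR2HSV)
    m=cv2.inRange(h,(4,140,60),(14,255,255));k,l,s,ce=cv2.connectedComponentsWithStats(m)
    for i in range(1,k):
        u,v=ce[i]
        if 280<u<325 and 165<v<200: print(n,s[i,4],np.round([u,v],1),"bottom->",atz(S,u,v,.046).round(4))
```

```text
2 40 [300.3 180.5] bottom-> [ 0.5591 -0.1094  0.046 ]
2 4 [306.5 190.5] bottom-> [ 0.53   -0.0689  0.046 ]
3 44 [301.  179.2] bottom-> [ 0.5585 -0.1158  0.046 ]
3 3 [307.3 189.3] bottom-> [ 0.5288 -0.0747  0.046 ]
5 2 [307.  189.5] bottom-> [ 0.5296 -0.0737  0.046 ]
6 3 [304.3 189.3] bottom-> [ 0.5375 -0.0724  0.046 ]
7 3 [299.3 188.3] bottom-> [ 0.5532 -0.073   0.046 ]
8 5 [298. 188.] bottom-> [ 0.5575 -0.0734  0.046 ]
```

Create tip.py:
```python
from cell import robot, ticket, read_camera
import numpy as np
from scipy.spatial.transform import Rotation as R
o=robot.observe();t=o["tool_pos"]+.159*R.from_euler("xyz",o["tool_rot"]).as_matrix()[:,2];print("tip",t.round(4),"cradle y",round(1e3*(t@[.031,.9995,0]),2),"z grasp")
```

```bash
python3 tip.py
```

```text
tip [ 0.5405 -0.0949  0.0606] cradle y -78.14 z grasp
```

jog_arm --moves '{"dx":[0,0,0],"dy":[0,0,0],"dz":[0,0,0],"wx":[0,0,0],"wy":[0,0,0],"wz":[0,0,0]}' --clamp_n 6

```text
time: 9.93
tool_pos: [0.544, -0.0962, 0.2195]
tool_rot: [3.135, -0.023, 3.111]
contact_force: [-27.9, 9.7, 14.6]
opening: 0.0158
grip_force: 21.2
```

```bash
python3 tip.py
```

```text
tip [ 0.5405 -0.095   0.0606] cradle y -78.18 z grasp
```

jog_arm --moves '{"dx":[-0.0013,-0.0013,0],"dy":[0,0,0],"dz":[0,0,0],"wx":[0,0,0],"wy":[0,0,0],"wz":[0,0,0]}'

```text
time: 10.18
tool_pos: [0.5448, -0.0962, 0.2195]
tool_rot: [3.134, -0.027, 3.112]
contact_force: [-36.9, 9.4, 20.4]
opening: 0.0163
grip_force: 25.4
```

```bash
python3 tip.py
```

Run:
```python
from cell import robot, ticket, read_camera
import cv2
c=read_camera("wrist")["image"][:,:,::-1]; s=read_camera("side")["image"][:,:,::-1]
cv2.imwrite("pics/fin.png",cv2.hconcat([cv2.resize(c[180:420,130:430],(400,320)),cv2.resize(s[150:206,245:315],(400,320),interpolation=2)]))
```

```text
tip [ 0.5405 -0.0949  0.0606] cradle y -78.13 z grasp
```

View pics/fin.png

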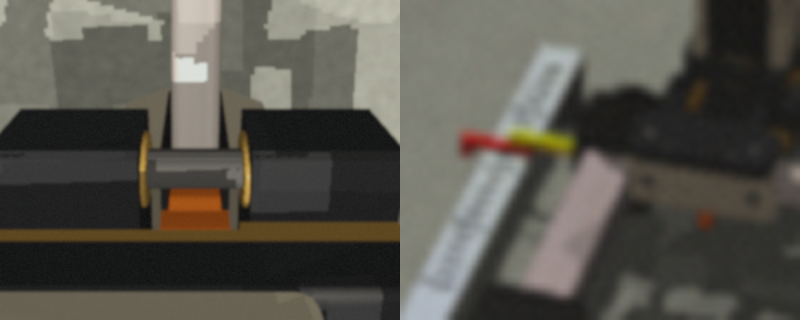

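The tip stays at x 0.5405 while the push rises from 28 to 37 N at a light grip, so the lever is home. The picture shows the pointer over the clip. I'll trim the leg by about 0.8 mm and ease the push.

Converted, 0.0015 m is 0.002, -0.0008 m is -0.0011.

jog_arm --moves '{"dx":[0.002,0.002,0,0,0],"dy":[-0.0011,0,0,0,0],"dz":[0,0,0,0,0],"wx":[0,0,0,0,0],"wy":[0,0,0,0,0],"wz":[0,0,0,0,0]}' --clamp_n 12

```text
time: 10.7
tool_pos: [0.5436, -0.097, 0.2196]
tool_rot: [3.135, -0.02, 3.111]
contact_force: [-24.7, 9.8, 11.1]
opening: 0.0158
grip_force: 23.0
```

```bash
python3 tip.py; python3 look.py 9
```

Run:
```python
# subpixel-ish: yellow pointer weighted column in frames 3 and 9 (side)
import cv2,numpy as np
for n in(3,5,8,9):
    c=cv2.imread(f"pics/side{n}.png").astype(float)[165:185,264:276]
    w=np.clip(np.minimum(c[:,:,1],c[:,:,2])-c[:,:,0]-40,0,None); v,u=np.mgrid[165:185,264:276]
    print(n,((u*w).sum()/w.sum()).round(2),((v*w).sum()/w.sum()).round(2))
```

```text
tip [ 0.5404 -0.0959  0.0606] cradle y -79.07 z grasp
side red 16 [260.2 174.9] [ 0.6841 -0.0978  0.051 ] ycradle -76.5
side yel 21 [270.3 174. ] [ 0.652  -0.0997  0.06  ] ycradle -79.4
3 269.67 173.89
5 269.42 173.95
8 269.67 174.09
9 269.73 173.91
```

jog_arm --moves '{"dx":[0,0,0,0,0,0],"dy":[0,0,0,0,0,0],"dz":[0,0,0,0,0,0],"wx":[0,0,0,0,0,0],"wy":[0,0,0,0,0,0],"wz":[0,0,0,0,0,0]}'

```text
time: 11.3
tool_pos: [0.5437, -0.0971, 0.2196]
tool_rot: [3.135, -0.02, 3.111]
contact_force: [-25.7, 9.7, 11.8]
opening: 0.016
grip_force: 23.0
```

```bash
python3 tip.py && python3 -c "
from cell import robot, ticket, read_camera
print(ticket.hand_in())"
```

```text
tip [ 0.5404 -0.0959  0.0606] cradle y -79.11 z grasp
the job is handed in; nothing more can be done
None
```

The job is handed in at 11.3 s: the gripper still holds the leg with its pointer over the red mark and the orange lever pushed to a hard stop (travel measured from the images at 28.5 ± 2 mm of 30 mm); the leg slipped back about 1 mm twice during the slide and was corrected each time.

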